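Start a board test on a guarded key panel

ROBOT

A 6-joint arm with a two-finger parallel gripper is mounted at the origin on a cart in front of the work surface, level with it; the furniture and walls round the work are solid. World frame = base frame: x ahead of the robot, y to its left, z up, the work surface at z = 0. Lengths are in m, angles in degrees, forces in N, time in s.
With the tool pointing down it reaches from about 0.35 to 0.725 m from the base axis. Payload 6 kg.
Tool frame: the origin (TCP) lies at the very end of the fingers, on their centre line; the grasp point (between the pads) lies 19 mm behind it; z points along the fingers, y is the line along which they close (so a half turn about z gives the same grasp; the last joint's range is limited). The gripper opens to 85 mm and grips with 20 to 120 N. Pads are 22 mm wide; open, the fingers measure 114 mm over their backs; the gripper's body (76 mm by 85 mm) begins 54 mm behind the grasp point. The pads swing forward as they close: fully open they stand 13 mm farther back than shut.
Start: joints at [-45.166, 2.303, 4.859, 0, -92.561, -19.12], TCP at [0.26, -0.541, 0.231] pointing down, gripper open.
Joint ranges: [-146.85, 146.85], [-73.84, 115.35], [-62.03, 85.46], [-188.31, 113.3], [-161.28, -10.13], [-171.36, 171.36]. Speed limits (degrees/s): [147.25, 147.25, 172.46, 180, 180, 180].

INTERFACE

Orientations are given as [roll, pitch, yaw] about the fixed x, y, z axes, in that order (R = Rz(yaw) Ry(pitch) Rx(roll)).
In Python, from plant import manip gives the robot as it stands.
- The arm moves only by the tool carry_out, never from a script. Its argument "commands" is one flat list of numbers, 7 for each row, row after row: the shift along the tool's x, y, z in cm, then the turn, a rotation vector about the tool's x, y, z in rad, then the closure, from -1 (fully open) to 1 (shut), so that 0 is half open. In form: [x, y, z, ax, ay, az, hand, x, y, z, ax, ay, az, hand, ...]. A call has 1 to 5 rows; each row shifts and turns the commanded pose from where the row before left it, along the tool's axes as they then stand; what a row does not reach is not made up. A row lasts 1/12 s, in which the tool goes at most 41.7 mm and 7.16 degrees, less where a joint would pass 70% of its speed; a pose out of reach is approached as far as the arm can. A call is refused whole if a number of a shift passes 4.17 or a number of a turn 0.125, either way. A call with a gripper value outside its range is refused whole. The fingers move at their own pace and stop on an object; "force" is the grip in N (left out, the last holds). Time passes only in rows, so rows that do not move let the fingers close. It gives the time, the measured TCP pose, the force, the opening and the grip force at its end, in the units of the state.
- manip.sense(): the state, without advancing time (a new reading comes with each control period).
- manip.capture(name): name is "side" or "top"; returns a dict with "pixels" (384x512x3 uint8, red, green, blue), "depth" (384x512 float32, m along the optical axis (not along the pixel's ray), 0 where there is no reading), "fov_y" (degrees; the focal length in pixels is half the picture's height over the tangent of half this angle, whatever the lens; pixels are square), "cx", "cy" (the principal point, pixels), "rvec" (rotation vector, rad) and "tvec" (3), from world to camera coordinates, as OpenCV has them. Camera axes: x right, y down, z forward; pixel columns grow to the right and rows downward; lengths in m; the calibration is good to about 2 mm. A picture is of the moment at which its call begins.
- manip.close_job(): hands the job in; it is judged then, once.
The state is a dict: "time_s": time; "q": joint angles; "qd": joint speeds; "effort": joint torques, N m; "tcp_pos": TCP position; "tool_rot": TCP orientation; "force": force on the tool from outside, world axes, zero at the start; "ft_torque": the same for the moment, N m; "gripper_width": finger opening in m; "grasp_force": force on a finger pad.
Only numpy, scipy, OpenCV 4.12 (cv2) and the standard library are available. Lean on these libraries where they do the work, as an engineer would, in place of code of your own. Each camera call takes 0.05 s, during which the arm holds its last target. There are 200 camera calls.

TASK

Start the test on the board that sits in the tester: swing the clear guard all the way up, press the round key (reset), then hold the bar key (arm) down for a full second, then press the square key (start), and swing the guard fully shut again. Push each of these keys right down but gently and one at a time, and leave the domed stop key, the spare board, the scanner and the marker alone.

Things in the scene. Friction and masses are not known exactly. Their poses are not given: they have to be found in the camera images.
- tester: Grey bench tester with black end cheeks, fixed, 184 mm wide (y), 250 deep (x), deck 110 high. Origin on the bench under its middle; x points away from the robot, z up. Its front is a flat key panel sloping down toward the robot at 30 degrees: in its frame upslope is (0.866, 0, 0.5), outward normal (-0.5, 0, 0.866). Front lip 30 mm high at x = -120 mm.
- grey_tote: Big grey open tote, fixed, 446 by 446 mm and 249 mm high, standing on the bench to the left of the tester. Origin under its middle, axes as the robot's. Nothing to do with the job: keep clear of it.
- hinge_line (a point): Middle of the guard's hinge axis, above the panel's upper edge; the axis runs along the tester's y. It lies at (-3, 0, 139) mm in the tester's frame; axes as the tester's.
- guard (a joint): Clear guard plate in an aluminium frame, 150 mm wide, free edge 146 mm from the hinge. 0 rad: shut, parallel to the panel, 36 mm above it, over the keys. Grows as the free edge swings up; stop at 1.6; fully up from 1.4 on, leaning out over the keys so that they cannot be reached from straight above. Stiff hinge (0.3 N m): stays where it is let go. Starts at 0 to 0.2.
- guard_tab (a point): Centre of the black grip tab standing 44 mm out of the middle of the guard's free edge, in its plane, 168 mm from the hinge axis: 22 mm wide along y, 10 mm thick. Can be pinched across the 22 mm, a finger on either side along y; it then turns between them as the guard swings. Axes: panel's upslope (x) and normal (z) when shut, turning with the guard.
- round_key (a point): On the round key's axis at the face of its mounting plate (not at the cap's top). Flat disc cap, 27 mm diameter, its top 11 to 23 mm out of the plate: its own height, not measured, to be found by touch. The four white keys stand two by two, 60 mm apart along y, rows 52 mm apart up the slope: round and square below in either order, bar and domed above. All move along the panel's normal.
- bar_key (a point): The same point for the bar key. Cap: narrow flat bar, 44 mm along y, 15 mm up the slope; its top also 11 to 23 mm out of the plate, not measured.
- square_key (a point): The same point for the square key. Cap: flat, 27 mm square; its top also 11 to 23 mm out of the plate, not measured.
- domed_key (a point): The same point for the domed stop key, a mushroom head of 39 mm diameter whose top is 20 to 26 mm out of its plate. Not to be pressed.
- round_key_cap (a joint): How far the round key is pushed in, m: 0 at rest, 0.008 right down. Springs back by itself; 1.5 N to start it, 7 N to bottom it. It counts as pressed from 0.0045; the press must show for 0.1 s.
- round_module: Dark mounting plate of the round key with the key itself, 49 by 57 mm, 3 mm thick, fixed on the panel. Origin on the panel's surface under the key; axes as the tester's. Key or plate must not be pushed with more than 20 N.
- bar_key_cap (a joint): How far the bar key is pushed in, m: 0 at rest, 0.008 right down. Springs back by itself; 1.5 N to start it, 7 N to bottom it. It counts as pressed from 0.0045; the press must show for 0.1 s.
- bar_module: Dark mounting plate of the bar key with the key itself, 49 by 57 mm, 3 mm thick, fixed on the panel. Origin on the panel's surface under the key; axes as the tester's. Key or plate must not be pushed with more than 20 N.
- square_key_cap (a joint): How far the square key is pushed in, m: 0 at rest, 0.008 right down. Springs back by itself; 1.5 N to start it, 7 N to bottom it. It counts as pressed from 0.0045; the press must show for 0.1 s.
- square_module: Dark mounting plate of the square key with the key itself, 49 by 57 mm, 3 mm thick, fixed on the panel. Origin on the panel's surface under the key; axes as the tester's. Key or plate must not be pushed with more than 20 N.
- domed_key_cap (a joint): How far the domed key is pushed in, m: 0 at rest, 0.008 right down. Springs likewise.
- domed_module: Dark mounting plate of the domed key with the key itself, 49 by 57 mm, 3 mm thick, fixed on the panel. Origin on the panel's surface under the key; axes as the tester's. Key or plate must not be pushed with more than 20 N.
- spare_board: Loose spare circuit board, black, 62 x 78 x 13 mm, lying left of the tester near the bench's front edge. Origin under its middle. To be left where it lies.
- scanner: Loose grey and black hand scanner, 198 mm long, lying along the bench's front edge in front of the big tote. Origin under its middle. To be left where it lies.
- marker_pen: Loose white marker pen, 135 mm long, lying along the bench's front edge left of the scanner. Origin under its middle. To be left where it lies.

How it is judged (in metres and radians):
On the way, in this order (a step that is already met when the one before it is completed fails the run):
1. the guard is swung up (past 1.4 rad) (value of joint guard above 1.4 rad), for 0.2 s.
2. the round key is pressed, alone (value of joint round_key_cap above 0.0045 m and value of joint each of bar_key_cap, square_key_cap below 0.002 m), for 0.1 s.
3. the bar key is held down, alone, for at least 0.8 s (value of joint bar_key_cap above 0.0045 m and value of joint each of round_key_cap, square_key_cap below 0.002 m), for 0.8 s.
4. the square key is pressed, alone (value of joint square_key_cap above 0.0045 m and value of joint each of round_key_cap, bar_key_cap below 0.002 m), for 0.1 s.
At the end, for the whole second after the job is handed in: The guard is shut again (within 0.08 rad) and all four keys are fully out (within 1 mm) (value of joint guard below 0.08 rad and value of joint each of round_key_cap, bar_key_cap, square_key_cap, domed_key_cap below 0.001 m); the robot touches nothing.
It fails at once if the domed stop key is pushed in by more than 2 mm (value of joint domed_key_cap above 0.002 m).
It fails at once if two keys are pushed in by more than 2 mm at the same time (value of joint each of round_key_cap, bar_key_cap above 0.002 m or value of joint each of round_key_cap, square_key_cap above 0.002 m or value of joint each of bar_key_cap, square_key_cap above 0.002 m).
It fails at once if a key or its plate is pushed with more than 20 N (contact force between any of round_module, bar_module, square_module, domed_module and anything else above 20 N).
It fails at once if the spare board, the scanner or the marker is shifted by more than 30 mm (distance of any of spare_board, scanner, marker_pen from where it was at the start of the episode above 0.03 m).
It also fails if it takes over 67 s, if anything falls off the work surface, if the arm or the gripper's body presses on something with over 40 N, if the wrist force passes 120 N, or if a joint passes its speed limit or range.

## Working session

There is one attempt and no reset: what is moved stays moved. The work goes in short steps, Python scripts to look and compute and a tool call to move; the robot and the scene stay as the last step left them, time stands still between calls to the robot, and variables do not carry over. Pictures are saved under pics/ and viewed, at most 10 in all, crops included, and the job is handed in when it is done.

Besides the shell and the picture viewer there is one more tool, called after "Request:" by a JSON object that holds its "fn" and its "kwargs", one argument or row to a line. carry_out: Moves the arm, as the interface text tells. Its arguments: {"type":"object","properties":{"commands":{"type":"array","items":{"type":"number"}},"force":{"type":"number"}},"required":["commands"]}

```bash
mkdir -p pics; cat > h.py <<'E'
import numpy as np, cv2
from plant import manip
from scipy.spatial.transform import Rotation as Ro
def cap(n,f=None):
    c=manip.capture(n); im=np.array(c["pixels"])
    if f: cv2.imwrite("pics/"+f,cv2.cvtColor(im,cv2.COLOR_RGB2BGR))
    c["f"]=192/np.tan(np.radians(c["fov_y"])/2)
    c["R"]=Ro.from_rotvec(np.ravel(c["rvec"])).as_matrix(); c["t"]=np.ravel(c["tvec"])
    return c
def cloud(c):
    d=np.array(c["depth"]); v,u=np.mgrid[:384,:512]
    P=np.stack([(u-c["cx"])/c["f"]*d,(v-c["cy"])/c["f"]*d,d],-1)
    return (P-c["t"])@c["R"]   # world
E
python3 - <<'E'
from h import *
for n in("side","top"):
    c=cap(n,n+"0.png"); print(n,c["f"],c["cx"],c["cy"],-c["R"].T@c["t"],c["R"][2])
    np.save(n+"_P.npy",cloud(c)); np.save(n+"_I.npy",c["pixels"])
print(manip.sense())
E
```

```text
side 427.55134706017185 262.4372465960528 186.29825275589675 [ 0.16231775 -1.15065624  0.816308  ] [ 0.32208049  0.78141436 -0.53446773]
top 415.6918766165095 253.68010171487268 193.48387182193198 [ 0.48914935 -0.11967352  1.29041645] [ 0.06541783  0.01025859 -0.99780523]
{'time_s': 0.1, 'q': array([-4.51646227e+01,  2.33508966e+00,  4.80814370e+00, -2.16956824e-02,
       -9.25611160e+01, -1.91210907e+01]), 'qd': array([-0.0264688 , -0.09760989,  0.07934034,  0.06428327,  0.09075428,
       -0.0685941 ]), 'effort': array([-5.98461076e-03, -3.69347799e+01,  3.48280478e+01,  6.95170417e+00,
       -4.55178073e-03,  2.84491065e-06]), 'tcp_pos': array([ 0.2602771 , -0.54028586,  0.23038669]), 'tool_rot': array([ 1.79909697e+02, -8.36638980e-03, -1.54284754e+02]), 'force': array([ 0.13590303,  0.07345669, -0.21477156]), 'ft_torque': array([-0.02440343,  0.02213354,  0.01502225]), 'grasp_force': 0.0, 'gripper_width': 0.0853096454766887}
```

View pics/side0.png

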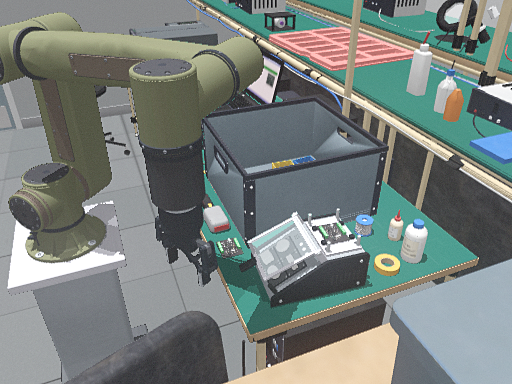

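View pics/top0.png

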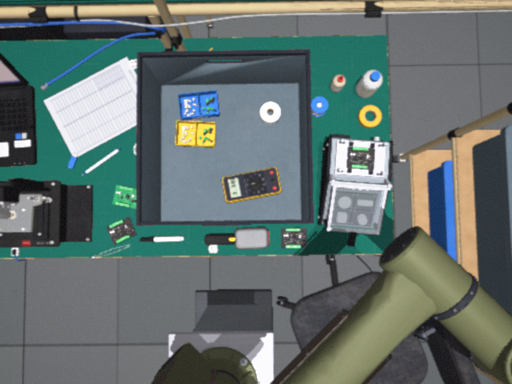

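The side view shows the tester at about (305,262), with its guard shut over the keys. In the top view it is at about (357,185), with the keys near (357,208). Next I'll enlarge both crops.

```bash
python3 - <<'E'
from h import *
a=cv2.imread("pics/side0.png")[205:310,235:385]; b=cv2.imread("pics/top0.png")[125:255,310:400]
cv2.imwrite("pics/z.png",np.hstack([cv2.resize(a,(500,350),interpolation=3),np.pad(cv2.resize(b,(242,350),interpolation=3),((0,0),(4,0),(0,0)))]))
I=np.load("top_I.npy");P=np.load("top_P.npy")
# deck and cheeks: points height
Z=P[...,2]; sub=np.zeros(Z.shape,bool); sub[130:245,315:400]=1
for v in range(132,244,6): print(v,[ "%.0f,%.0f,%.0f"%tuple(1000*P[v,u]) for u in range(322,396,8)])
E
```

```text
132 ['764,-323,0', '764,-348,1', '763,-372,5', '763,-397,2', '763,-423,0', '763,-448,-1', '763,-473,-1', '761,-497,2', '761,-522,2', '920,-798,-753']
138 ['745,-322,2', '722,-327,117', '723,-351,109', '732,-383,65', '744,-423,-2', '745,-449,-6', '744,-473,-2', '731,-480,59', '743,-522,-0', '888,-793,-742']
144 ['726,-322,-0', '705,-327,114', '704,-348,120', '704,-371,119', '703,-394,118', '703,-417,118', '702,-438,124', '702,-461,123', '696,-474,152', '861,-797,-757']
150 ['709,-323,-7', '687,-325,120', '687,-349,118', '686,-371,121', '685,-392,125', '684,-414,128', '686,-439,118', '685,-461,121', '687,-487,109', '831,-797,-759']
156 ['687,-320,9', '670,-326,115', '670,-348,117', '669,-370,120', '668,-392,124', '668,-414,126', '668,-437,124', '668,-461,120', '669,-487,109', '789,-770,-681']
162 ['667,-317,21', '654,-326,111', '653,-348,118', '652,-370,119', '652,-392,121', '651,-414,122', '651,-437,123', '651,-460,119', '652,-486,110', '768,-788,-738']
168 ['647,-316,28', '637,-326,107', '636,-347,116', '635,-369,121', '634,-390,129', '633,-412,130', '634,-437,120', '633,-459,123', '
[... 1259 characters left out ...]
03', '499,-414,105', '499,-437,106', '499,-460,103', '499,-513,6', '505,-785,-756']
222 ['483,-312,31', '483,-325,93', '483,-348,95', '483,-370,99', '482,-392,100', '482,-416,97', '489,-120,1290', '482,-462,95', '481,-513,2', '475,-781,-746']
228 ['464,-316,2', '466,-326,87', '466,-348,90', '465,-371,92', '465,-393,95', '465,-417,90', '465,-439,93', '464,-462,92', '462,-511,6', '446,-780,-749']
234 ['446,-316,-0', '446,-340,1', '446,-364,5', '445,-389,2', '448,-396,82', '445,-438,2', '444,-463,2', '447,-463,88', '444,-513,-0', '417,-779,-746']
240 ['428,-315,0', '427,-340,3', '427,-365,-3', '427,-388,4', '430,-395,81', '426,-439,-1', '426,-464,-3', '426,-487,0', '425,-511,2', '453,-357,555']
```

View pics/z.png

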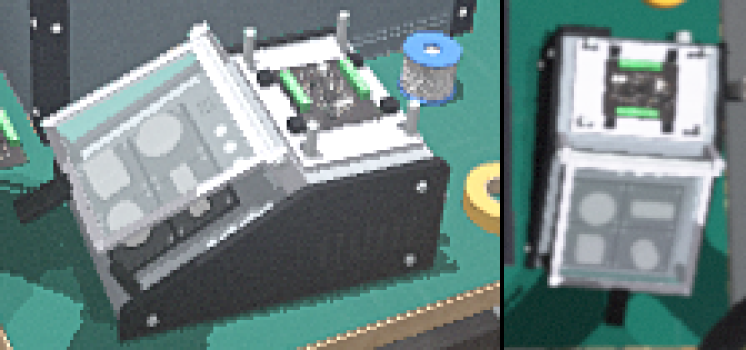

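Viewed from the robot, domed is upper left, bar upper right, square lower left and round lower right. The tab sticks out at the front. I'll fit the tester pose from the right cheek plane and the key pixels.

```bash
python3 - <<'E'
from h import *
S=np.load("side_P.npy");I=np.load("side_I.npy").astype(int)
x,y,z=S[...,0],S[...,1],S[...,2]
m=(x>.42)&(x<.8)&(y>-.52)&(y<-.44)&(z>.01)&(z<.105)&(I.max(-1)<75)
Q=S[m]
for _ in range(6):
    c=np.median(Q,0) if 0 else Q.mean(0); n=np.linalg.svd(Q-c)[2][2] if len(Q)<3000 else np.linalg.eigh(np.cov(Q.T))[1][:,0]
    r=(S[m]-c)@n; Q=S[m][abs(r)<.006]
if n[1]>0:n=-n
print("cheek n",n,len(Q),m.sum(),"std",r[abs(r)<.006].std(),"c",c)
yaw=np.arctan2(n[0],-n[1]); print("yaw",np.degrees(yaw))
ex=np.array([np.cos(yaw),np.sin(yaw)]);ey=np.array([-ex[1],ex[0]])
ym=(c[:2]@ey)+.092   # tester centre along ey
# cheek extents along ex, per height
mm=(abs((S-c)@n)<.008)&(I.max(-1)<75)
X=S[...,:2]@ex
for h in(.02,.04,.06,.08,.1):
    k=mm&(abs(z-h)<.006)&(X>.1)&(X<.75); q=np.sort(X[k]); print(h,len(q),q[:3],q[-3:])
print("ymid",ym)
# top view in rotated frame: heights profile
T=np.load("top_P.npy");TX=T[...,:2]@ex;TY=T[...,:2]@ey-ym;J=np.load("top_I.npy").astype(int)
k=(abs(TY)<.15)&(TX>.15)&(TX<.75)&(T[...,2]>.09)&(T[...,2]<.13)
b=J.min(-1)>200
for lo in np.arange(TX[k].min(),TX[k].max(),.02):
    w=k&(TX>=lo)&(TX<lo+.02); print("%.3f"%lo,w.sum(),"y %.3f %.3f"%tuple(np.percentile(TY[w],[1,99])) if w.sum()>5 else "", "bright %.3f %.3f"%tuple(np.percentile(TY[w&b],[2,98])) if (w&b).sum()>5 else "", "z %.3f"%np.median(T[...,2][w]))
# grey-level crop of keys
g=J[195:232,330:382].max(-1)//10
for r in range(0,37): print(195+r,' '.join('%2d'%v for v in g[r]))
E
```

```text
cheek n [-0.09562359 -0.99541427  0.00255981] 2051 2173 std 0.001426575858359319 c [ 0.59969957 -0.4980212   0.05186174]
yaw -5.4872301800928005
0.02 276 [0.5029531  0.5031162  0.50343887] [0.74820868 0.74927323 0.74998911]
0.04 300 [0.50488481 0.50658753 0.50802054] [0.74766625 0.74871657 0.74992761]
0.06 277 [0.53798351 0.53887369 0.54111752] [0.74674159 0.74788133 0.74926193]
0.08 205 [0.57734914 0.57858943 0.58050274] [0.74825798 0.74863151 0.74955094]
0.1 133 [0.61375974 0.6153179  0.61619483] [0.7477191  0.74860076 0.74948353]
ymid -0.34639342343565604
0.480 61 y -0.071 0.076 bright 0.067 0.075 z 0.091
0.500 316 y -0.072 0.145 bright 0.069 0.075 z 0.094
0.520 381 y -0.072 0.146 bright 0.068 0.075 z 0.102
0.540 392 y -0.072 0.148 bright 0.068 0.076 z 0.111
0.560 394 y -0.072 0.076 bright -0.072 0.075 z 0.119
0.580 296 y -0.071 0.077 bright -0.073 0.075 z 0.126
0.600 64 y -0.089 0.093  z 0.095
0.620 195 y -0.073 0.093  z 0.105
0.640 475 y -0.087 0.094 bright -0.072 0.077 z 0.113
0.660 398 y -0.089 0.094 bright -0.079 0.078 z 0.119
0.680 464 y -0.087 0.094 bright -0.075 0.079 z 0.
[... 5382 characters left out ...]
 14 14 15 15 15 15 15 15 16 16 16 15 13 12 12 13 15 14 11  8
228 24 20 16 12 12 12 13 13 13 13 13 14 14 15 14 15 15 15 15 15 15 14 14 14 14 14 14 14 13 14 14 14 14 14 14 14 14 14 14 14 14 14 15 14 13 12 12 14 15 14 10  7
229 23 17 13 11 11 11 11 12 11 11 11 12 12 12 13 14 15 16 16 16 15 15 14 15 16 16 15 14 15 16 15 15 15 14 14 14 14 14 15 14 14 15 15 14 14 13 13 14 15 14 10  7
230 16 12 10 10 10 10 10 10 10 10 11 10 10 11 11 13 14 15 15 15 15 14 14 15 15 15 15 15 15 15 16 16 16 15 15 15 16 17 17 16 15 16 16 16 15 15 15 15 15 13  9  7
231  8  6  6  6  7  7  7  8  8  8  8  9  9 10 10 10 11 13 14 13 11 11 12 12 13 14 14 15 15 15 15 15 15 15 15 15 16 16 16 16 16 16 16 16 16 16 16 16 15 12  9  7
```

```bash
cat >> h.py <<'E'
yaw=np.radians(-5.487); ex=np.array([np.cos(yaw),np.sin(yaw),0]); ey=np.array([-ex[1],ex[0],0]); ez=np.array([0,0,1.])
C=ex*.6245+ey*(-.3445)
up=.8660254*ex+.5*ez; nn=-.5*ex+.8660254*ez; O=C-.12*ex+.03*ez
def panel(p): d=np.asarray(p)-O; return np.stack([d@up,d@ey,d@nn],-1)   # s,y,h
def world(s,y,h): return O+s*up+y*ey+h*nn
def ray(c,u,v):
    d=np.array([(u-c["cx"])/c["f"],(v-c["cy"])/c["f"],1])@c["R"]; return -c["R"].T@c["t"],d
def hit(c,u,v,h):
    o,d=ray(c,u,v); return panel(o+d*((h-(o-O)@nn)/(d@nn)))
def proj(c,p):
    q=c["R"]@p+c["t"]; return q[:2]/q[2]*c["f"]+[c["cx"],c["cy"]]
def rpt():
    s=manip.sense(); print("t%.2f"%s["time_s"],"panel mm",np.round(1000*panel(s["tcp_pos"]),1),"rot",np.round(s["tool_rot"],1),"F",np.round(s["force"],1),"Fn %.1f"%(s["force"]@nn),"w %.1f g %.1f"%(1000*s["gripper_width"],s["grasp_force"]))
    return s
E
python3 - <<'E'
from h import *
c=cap("top"); s=cap("side")
def blobs(im,lo,hi,box):
    u0,v0,u1,v1=box; g=im[v0:v1,u0:u1].max(-1).astype(np.uint8)
    m=((g>=lo)&(g<=hi)).astype(np.uint8); n,L,st,ce=cv2.connectedComponentsWithStats(m,connectivity=4)
    return [(ce[i]+[u0,v0],st[i,2:5]) for i in range(1,n) if 40<st[i,4]<400]
for ce,st in blobs(c["pixels"],160,215,(335,194,374,227)): print("top",ce.round(1),st,(1000*hit(c,*ce,.020)).round(1))
for ce,st in blobs(s["pixels"],160,225,(250,212,320,295)): print("side",ce.round(1),st,(1000*hit(s,*ce,.020)).round(1))
# guard plane, from top cloud
T=cloud(c); P=panel(T); k=(abs(P[...,1])<.07)&(P[...,0]>.015)&(P[...,0]<.14)&(P[...,2]>.025)&(P[...,2]<.09)
f=np.polyfit(P[...,0][k],P[...,2][k],1); print("guard n",k.sum(),"h(0),h(156)",np.polyval(f,[0,.156]),"angle",-f[0])
tab=(P[...,0]<.01)&(P[...,0]>-.06)&(P[...,2]>.02)&(P[...,2]<.1)&(abs(P[...,1])<.04); print("tab",tab.sum(),P[tab].min(0),P[tab].max(0),np.median(P[tab],0))
I=s["pixels"];
import sys
for y,th in((0,0),(0,.1),(0,.2)):
    print(th,proj(s,world(.156-.168*np.cos(th),y,.036+.168*np.sin(th))),proj(c,world(.156-.168*np.cos(th),y,.036+.168*np.sin(th))))
rpt()
E
```

```text
top [344.4 202. ] [ 14  13 135] [90.4 29.6 20. ]
top [364.7 202.6] [16  7 95] [ 93.8 -28.   20. ]
top [341.5 217.1] [ 12  11 109] [40.4 30.1 20. ]
top [361.9 219.7] [ 11  13 104] [ 37.2 -30.4  20. ]
side [286.3 283.9] [21 15 63] [ 53.3 -96.   20. ]
guard n 2079 h(0),h(156) [0.05719703 0.03794121] angle 0.12343473465852822
tab 95 [-0.03032235 -0.01233948  0.04969668] [0.00940736 0.01057766 0.06851437] [-0.00898915 -0.00055927  0.06026553]
0 [249.61377582 268.47475115] [349.55103994 236.01208514]
0.1 [246.60064764 264.70570844] [350.49191807 238.83185167]
0.2 [244.1157733  260.53923576] [351.547588   241.20320693]
t0.20 panel mm [ -67.4 -168.5  270.6] rot [ 179.9   -0.  -154.3] F [-0.3 -0.4 -0.4] Fn -0.2 w 85.7 g 0.0
```

Request:
{"fn": "carry_out", "kwargs": {
  "commands": [0,0,0,0,0,0.109,-1,0,0,0,0,0,0.109,-1,0,0,0,0,0,0.109,-1,0,0,0,0,0,0.109,-1,0,0,0,0,0,0.109,-1]
}}

```text
time_s: 0.62
tcp_pos: [0.2603, -0.5405, 0.231]
tool_rot: [180.0, -0.0, 174.2]
force: [0.4, 0.1, 0.1]
gripper_width: 0.0852
grasp_force: 0.0
```

Request:
{"fn": "carry_out", "kwargs": {
  "commands": [0,0,0,0,-0.105,0,-1,0,0,0,0,-0.105,0,-1,0,0,0,0,-0.105,0,-1,0,0,0,0,-0.105,0,-1,0,0,0,0,-0.104,0,-1]
}}

```text
time_s: 1.03
tcp_pos: [0.2605, -0.5406, 0.2324]
tool_rot: [-179.8, 30.3, 174.6]
force: [-1.0, 0.4, 0.3]
gripper_width: 0.0854
grasp_force: 0.0
```

```bash
cat >> h.py <<'E'
def ori():
    s=manip.sense(); R=Ro.from_euler("xyz",s["tool_rot"],degrees=True); W=Ro.from_matrix(np.c_[-up,ey,-nn])
    print("turn needed (tool)",(R.inv()*W).as_rotvec().round(3))
E
python3 -c "
from h import *
s=rpt();ori();print(s['q'].round(0))"
```

```text
t1.03 panel mm [ -66.3 -168.7  272. ] rot [-179.8   30.3  174.6] F [-1.   0.4  0.3] Fn 0.8 w 85.4 g 0.0
turn needed (tool) [-0.002  0.006  0.001]
[-61.  -8.  -2. -25. -79. -34.]
```

Request:
{"fn": "carry_out", "kwargs": {
  "commands": [-0.87,2.81,2,0,0,0,-1,-0.87,2.81,2,0,0,0,-1,-0.87,2.81,2,0,0,0,-1]
}}

```text
time_s: 1.28
tcp_pos: [0.3195, -0.462, 0.1917]
tool_rot: [180.0, 30.1, 174.2]
force: [1.6, -0.1, 0.1]
gripper_width: 0.0856
grasp_force: 0.0
```

Request:
{"fn": "carry_out", "kwargs": {
  "commands": [-0.87,2.81,2,0,0,0,-0.6,-0.87,2.81,2,0,0,0,-0.5,-0.87,2.81,2,0,0,0,-0.4,0,0,0,0,0,0,-0.4,0,0,0,0,0,0,-0.4]
}}

```text
time_s: 1.7
tcp_pos: [0.382, -0.3808, 0.1525]
tool_rot: [180.0, 30.0, 174.7]
force: [-0.6, -0.7, 0.1]
gripper_width: 0.0598
grasp_force: 0.0
```

```bash
python3 -c "
from h import *
rpt();ori();c=cap('side','s1.png');d=cap('top','t1.png')
a=cv2.imread('pics/s1.png')[150:310,180:380];b=cv2.imread('pics/t1.png')[150:310,290:400]
cv2.imwrite('pics/z1.png',np.hstack([cv2.resize(a,(500,400)),cv2.resize(b,(275,400))]))"
```

```text
t1.70 panel mm [-14.9   2.  150. ] rot [180.   30.  174.7] F [-0.6 -0.7  0.1] Fn 0.3 w 59.8 g 0.0
turn needed (tool) [ 0.002 -0.001  0.003]
```

View pics/z1.png

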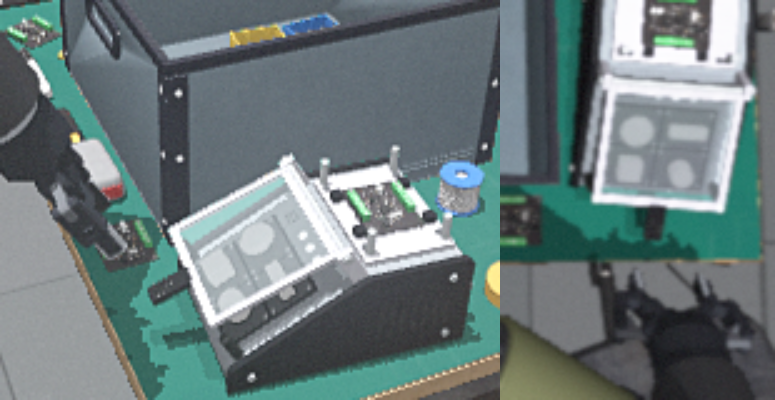

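The side crop shows the fingers at (110,235), in line with the tab at (168,288). In the top crop they straddle the tab at (653,222), allowing for height parallax. Descending to pinch.

Request:
{"fn": "carry_out", "kwargs": {
  "commands": [0,-0.2,2.8,0,0,0,-0.4,0,0,2.8,0,0,0,-0.4,0,0,2.8,0,0,0,-0.4,0,0,2.6,0,0,0,-0.4,0,0,0,0,0,0,0.2],
  "force": 30
}}

```text
time_s: 2.22
tcp_pos: [0.4344, -0.3899, 0.0525]
tool_rot: [179.7, 29.7, 174.2]
force: [-0.4, 0.6, -0.3]
gripper_width: 0.049
grasp_force: 0.0
```

Request:
{"fn": "carry_out", "kwargs": {
  "commands": [0,0,0,0,0,0,1,0,0,0,0,0,0,1,0,0,0,0,0,0,1,0,0,0,0,0,0,1,0,0,0,0,0,0,1],
  "force": 30
}}

```text
time_s: 2.63
tcp_pos: [0.4357, -0.3905, 0.0595]
tool_rot: [-180.0, 30.1, 174.5]
force: [-2.0, 4.1, 0.5]
gripper_width: 0.021
grasp_force: 35.2
```

```bash
python3 -c "
from h import *
rpt();ori()"
```

```text
t2.63 panel mm [-14.2  -2.5  42.3] rot [-180.    30.1  174.5] F [-2.   4.1  0.5] Fn 1.6 w 21.0 g 35.2
turn needed (tool) [-0.001  0.001 -0.   ]
```

Request:
{"fn": "carry_out", "kwargs": {
  "commands": [-0.39,0,-2.03,0,0,0,1,-0.63,0,-1.97,0,0,0,1,-0.87,0,-1.88,0,0,0,1,-1.09,0,-1.76,0,0,0,1]
}}

```text
time_s: 2.97
tcp_pos: [0.4229, -0.3892, 0.1406]
tool_rot: [-180.0, 30.1, 174.5]
force: [7.0, -0.9, -5.2]
gripper_width: 0.0211
grasp_force: 33.9
```

Request:
{"fn": "carry_out", "kwargs": {
  "commands": [-1.29,0,-1.62,0,0,0,1,-1.48,0,-1.45,0,0,0,1,-1.64,0,-1.26,0,0,0,1,-1.78,0,-1.05,0,0,0,1]
}}

```text
time_s: 3.3
tcp_pos: [0.4489, -0.3916, 0.2177]
tool_rot: [180.0, 29.9, 174.5]
force: [0.3, -0.4, -4.7]
gripper_width: 0.0212
grasp_force: 33.8
```

```bash
python3 -c "
from h import *
s=rpt();ori();print(s['q'].round(0));p=panel(s['tcp_pos'])+[0,0,.019];print('theta',np.arctan2(p[2]-.036,.156-p[0]),np.hypot(p[2]-.036,.156-p[0]))"
```

```text
t3.30 panel mm [ 76.4  -2.3 172.7] rot [180.   29.9 174.5] F [ 0.3 -0.4 -4.7] Fn -4.2 w 21.2 g 33.8
turn needed (tool) [-0.    -0.001 -0.001]
[-29. -19. -16. -13. -66. -64.]
theta 1.097859279962903 0.17485467883310687
```

Request:
{"fn": "carry_out", "kwargs": {
  "commands": [-1.9,0,-0.83,0,0,0,1,-1.98,0,-0.6,0,0,0,1,-2.04,0,-0.35,0,0,0,1,-2.07,0,-0.1,0,0,0,1,0,0,0,0,0,0,1]
}}

```text
time_s: 3.72
tcp_pos: [0.5111, -0.3974, 0.2764]
tool_rot: [-179.9, 30.2, 174.6]
force: [-4.3, 5.4, 4.5]
gripper_width: 0.0213
grasp_force: 33.9
```

```bash
python3 -c "
from h import *
s=rpt();ori();print(s['q'].round(0));p=panel(s['tcp_pos'])+[0,0,.019];print('theta',np.arctan2(p[2]-.036,.156-p[0]),np.hypot(p[2]-.036,.156-p[0]))
c=cap('side','s2.png');cv2.imwrite('pics/s2c.png',cv2.resize(cv2.imread('pics/s2.png')[100:310,190:390],(600,600)))"
```

```text
t3.72 panel mm [159.8  -2.2 192.3] rot [-179.9   30.2  174.6] F [-4.3  5.4  4.5] Fn 6.3 w 21.3 g 33.9
turn needed (tool) [-0.001  0.003  0.001]
[-26. -12.  -5. -11. -69. -68.]
theta 1.5923632275970525 0.17535035744031527
```

View pics/s2c.png

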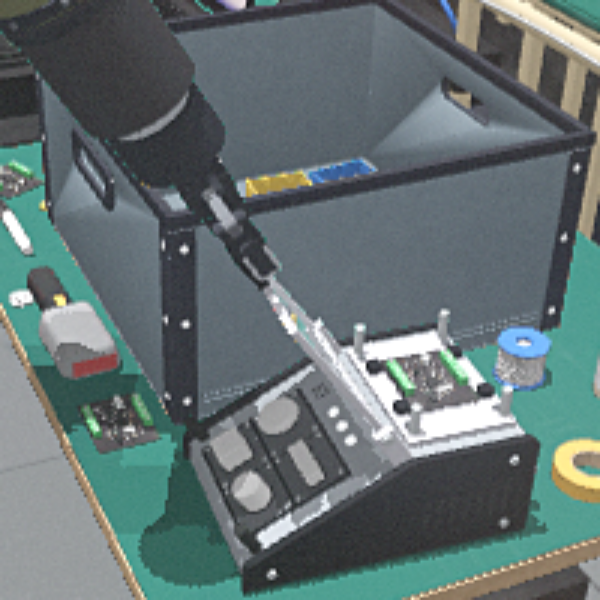

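The guard is fully up at about 1.58 rad, standing along the panel normal behind the keys. The keys are clear, at crop pixels square (232,450), domed (278,415), round (250,490) and bar (305,462). Next I'll let go, back off and move over the round key with the fingers shut.

Request:
{"fn": "carry_out", "kwargs": {
  "commands": [0,0,0,0,0,0,0,0,0,0,0,0,0,0,0,0,-1.5,0,0,0,0,0,0,-2.5,0,0,0,0,0,0,-3.0,0,0,0,0]
}}

```text
time_s: 4.18
tcp_pos: [0.4738, -0.3938, 0.3322]
tool_rot: [179.9, 29.9, 174.4]
force: [0.1, 0.3, 0.4]
gripper_width: 0.0426
grasp_force: 0.0
```

Request:
{"fn": "carry_out", "kwargs": {
  "commands": [3,-0.7,0,0,0,0,1,3,-0.7,0,0,0,0,1,3,-0.7,0,0,0,0,1,3,-0.7,0,0,0,0,1,0,0,0,0,0,0,1]
}}

```text
time_s: 4.6
tcp_pos: [0.3647, -0.4124, 0.2716]
tool_rot: [180.0, 29.9, 174.3]
force: [0.5, -0.1, 0.3]
gripper_width: -0.0002
grasp_force: 0.0
```

```bash
python3 -c "
from h import *
s=rpt();ori();print(s['q'].round(0))
s=cap('side');I=s['pixels'];u0,v0=252,232
g=I[v0:282,u0:302].astype(int);m=((g.min(-1)>135)).astype(np.uint8)
n,L,st,ce=cv2.connectedComponentsWithStats(m,connectivity=4)
for i in range(1,n):
  if st[i,4]>25: print((ce[i]+[u0,v0]).round(1),st[i,2:5],(1000*hit(s,*(ce[i]+[u0,v0]),.02)).round(1))
T=cloud(cap('top'));P=panel(T);k=(abs(P[...,1])<.09)&(P[...,0]>.08)&(P[...,0]<.2)&(P[...,2]>.1)&(P[...,2]<.21)
print('guard top pts',k.sum(),np.median(P[k],0) if k.any() else '')
"
```

```text
t4.60 panel mm [ 32.4 -31.1 260.2] rot [180.   29.9 174.3] F [ 0.5 -0.1  0.3] Fn 0.0 w -0.2 g 0.0
turn needed (tool) [-0.001 -0.001 -0.003]
[-39. -23. -12. -16. -76. -57.]
[271.2 251.6] [ 37  50 505] [54.7 24.5 20. ]
[291.5 261.7] [12 16 93] [ 89.3 -45.1  20. ]
[271.6 270.2] [ 20  18 192] [ 34.8 -31.8  20. ]
[293.9 277.1] [19 11 98] [ 77.3 -91.2  20. ]
[279. 279.] [18  7 43] [ 42.5 -70.1  20. ]
guard top pts 1089 [0.15347403 0.0003544  0.14867333]
```

Request:
{"fn": "carry_out", "kwargs": {
  "commands": [-0.56,0.06,3.7,0,0,0,1,0,0,3.7,0,0,0,1,0,0,3.7,0,0,0,1,0,0,3.7,0,0,0,1,0,0,3.7,0,0,0,1]
}}

```text
time_s: 5.12
tcp_pos: [0.4673, -0.4204, 0.1158]
tool_rot: [-179.9, 30.1, 174.6]
force: [0.5, -0.6, 0.3]
gripper_width: -0.0003
grasp_force: 0.0
```

Request:
{"fn": "carry_out", "kwargs": {
  "commands": [0,0,2.5,0,0,0,1,0,0,1,0,0,0,1,0,0,0,0,0,0,1,0,0,0,0,0,0,1]
}}

```text
time_s: 5.45
tcp_pos: [0.4835, -0.4225, 0.0873]
tool_rot: [-179.9, 30.0, 174.6]
force: [0.1, 0.2, 0.6]
gripper_width: -0.0003
grasp_force: 0.0
```

```bash
python3 -c "
from h import *
s=rpt();ori()"
```

```text
t5.45 panel mm [ 43.6 -29.9  41. ] rot [-179.9   30.   174.6] F [0.1 0.2 0.6] Fn 0.4 w -0.3 g 0.0
turn needed (tool) [-0.001  0.001  0.001]
```

Request:
{"fn": "carry_out", "kwargs": {
  "commands": [0.3,0,0.5,0,0,0,1,0,0,0.4,0,0,0,1,0,0,0.2,0,0,0,1,0,0,0.1,0,0,0,1,0,0,0,0,0,0,1]
}}

```text
time_s: 5.87
tcp_pos: [0.4864, -0.4227, 0.0744]
tool_rot: [-180.0, 30.0, 174.5]
force: [-0.5, -0.7, 0.3]
gripper_width: 0.0003
grasp_force: 0.0
```

```bash
python3 -c "
from h import *
s=rpt()"
```

```text
t5.87 panel mm [ 39.6 -29.7  28.4] rot [-180.    30.   174.5] F [-0.5 -0.7  0.3] Fn 0.5 w 0.3 g 0.0
```

Request:
{"fn": "carry_out", "kwargs": {
  "commands": [0,0,0.2,0,0,0,1,0,0,0.2,0,0,0,1,0,0,0,0,0,0,1]
}}

```text
time_s: 6.12
tcp_pos: [0.4886, -0.4229, 0.0708]
tool_rot: [-180.0, 30.0, 174.5]
force: [-0.4, 0.4, 1.4]
gripper_width: 0.0
grasp_force: 0.9
```

Request:
{"fn": "carry_out", "kwargs": {
  "commands": [0,0,0.2,0,0,0,1,0,0,0,0,0,0,1]
}}

```text
time_s: 6.28
tcp_pos: [0.4896, -0.423, 0.0692]
tool_rot: [-180.0, 30.0, 174.5]
force: [-1.8, -0.0, 3.6]
gripper_width: 0.0002
grasp_force: 1.6
```

Request:
{"fn": "carry_out", "kwargs": {
  "commands": [0,0,0.15,0,0,0,1,0,0,0.15,0,0,0,1,0,0,0,0,0,0,1]
}}

```text
time_s: 6.53
tcp_pos: [0.4911, -0.4232, 0.0666]
tool_rot: [-180.0, 30.0, 174.5]
force: [-2.4, 0.3, 5.0]
gripper_width: 0.0004
grasp_force: 2.6
```

Request:
{"fn": "carry_out", "kwargs": {
  "commands": [0,0,0.1,0,0,0,1,0,0,0,0,0,0,1,0,0,0,0,0,0,1]
}}

```text
time_s: 6.78
tcp_pos: [0.4915, -0.4233, 0.0659]
tool_rot: [-180.0, 30.1, 174.5]
force: [-3.1, 0.3, 4.2]
gripper_width: 0.0008
grasp_force: 2.9
```

```bash
python3 -c "
from h import *
s=rpt()"
```

```text
t6.78 panel mm [ 39.8 -29.8  18.5] rot [-180.    30.1  174.5] F [-3.1  0.3  4.2] Fn 5.2 w 0.8 g 2.9
```

Request:
{"fn": "carry_out", "kwargs": {
  "commands": [0,0,0.1,0,0,0,1,0,0,0.05,0,0,0,1,0,0,0,0,0,0,1,0,0,0,0,0,0,1]
}}

```text
time_s: 7.12
tcp_pos: [0.4922, -0.4233, 0.0647]
tool_rot: [-180.0, 30.0, 174.5]
force: [-3.6, 0.2, 5.9]
gripper_width: -0.0
grasp_force: 3.4
```

```bash
python3 -c "
from h import *
s=rpt()"
```

```text
t7.12 panel mm [ 39.8 -29.8  17.1] rot [-180.    30.   174.5] F [-3.6  0.2  5.9] Fn 6.9 w -0.0 g 3.4
```

Round is pressed: 6.9 N, about 7 mm in. On to the bar key.

Request:
{"fn": "carry_out", "kwargs": {
  "commands": [0,0,-1.2,0,0,0,1,0,0,-2,0,0,0,1,-2.4,0,0,0,0,0,1,-2.4,0.05,0,0,0,0,1,0,0,1,0,0,0,1]
}}

```text
time_s: 7.53
tcp_pos: [0.5255, -0.4267, 0.1126]
tool_rot: [-179.7, 30.4, 174.7]
force: [0.3, -0.2, 0.9]
gripper_width: -0.0003
grasp_force: 0.0
```

Request:
{"fn": "carry_out", "kwargs": {
  "commands": [0,0,0.7,0,0,0,1,0,0,0.3,0,0,0,1,0,0,0,0,0,0,1,0,0,0,0,0,0,1]
}}

```text
time_s: 7.87
tcp_pos: [0.5267, -0.4257, 0.0973]
tool_rot: [179.9, 29.9, 174.4]
force: [0.1, -0.2, 0.0]
gripper_width: 0.0
grasp_force: 0.0
```

```bash
python3 -c "
from h import *
s=rpt();ori()"
```

```text
t7.87 panel mm [ 86.1 -28.9  28. ] rot [179.9  29.9 174.4] F [ 0.1 -0.2  0. ] Fn -0.0 w 0.0 g 0.0
turn needed (tool) [ 0.001 -0.002 -0.001]
```

Request:
{"fn": "carry_out", "kwargs": {
  "commands": [-0.2,0,0.2,0,0,0,1,0,0,0.2,0,0,0,1,0,0,0,0,0,0,1]
}}

```text
time_s: 8.12
tcp_pos: [0.5312, -0.4263, 0.0958]
tool_rot: [180.0, 30.0, 174.5]
force: [1.0, -0.3, -1.1]
gripper_width: -0.0004
grasp_force: 0.0
```

Request:
{"fn": "carry_out", "kwargs": {
  "commands": [0,0,0.2,0,0,0,1,0,0,0.2,0,0,0,1,0,0,0,0,0,0,1]
}}

```text
time_s: 8.37
tcp_pos: [0.5332, -0.4264, 0.092]
tool_rot: [180.0, 30.0, 174.5]
force: [0.8, -0.1, -0.4]
gripper_width: 0.0001
grasp_force: 0.0
```

```bash
python3 -c "
from h import *
s=rpt()"
```

```text
t8.37 panel mm [ 89.1 -28.9  20.2] rot [180.   30.  174.5] F [ 0.8 -0.1 -0.4] Fn -0.8 w 0.1 g 0.0
```

Request:
{"fn": "carry_out", "kwargs": {
  "commands": [0,0,0.2,0,0,0,1,0,0,0.2,0,0,0,1,0,0,0,0,0,0,1]
}}

```text
time_s: 8.62
tcp_pos: [0.5353, -0.4266, 0.0885]
tool_rot: [180.0, 30.0, 174.5]
force: [-0.5, 0.0, -0.6]
gripper_width: -0.0003
grasp_force: 0.0
```

Request:
{"fn": "carry_out", "kwargs": {
  "commands": [0,0,0.2,0,0,0,1,0,0,0.15,0,0,0,1,0,0,0,0,0,0,1]
}}

```text
time_s: 8.87
tcp_pos: [0.5371, -0.427, 0.0861]
tool_rot: [-180.0, 30.0, 174.5]
force: [-0.7, 0.9, 1.0]
gripper_width: 0.0004
grasp_force: 0.9
```

```bash
python3 -c "
from h import *
s=rpt()"
```

```text
t8.87 panel mm [ 89.5 -29.1  13.1] rot [-180.    30.   174.5] F [-0.7  0.9  1. ] Fn 1.3 w 0.4 g 0.9
```

Request:
{"fn": "carry_out", "kwargs": {
  "commands": [0,0,0.2,0,0,0,1,0,0,0.2,0,0,0,1,0,0,0,0,0,0,1]
}}

```text
time_s: 9.12
tcp_pos: [0.5392, -0.4272, 0.0828]
tool_rot: [-180.0, 30.0, 174.5]
force: [-3.0, 0.8, 4.0]
gripper_width: 0.0001
grasp_force: 2.2
```

```bash
python3 -c "
from h import *
s=rpt()"
```

```text
t9.12 panel mm [ 89.7 -29.2   9.2] rot [-180.    30.   174.5] F [-3.   0.8  4. ] Fn 5.0 w 0.1 g 2.2
```

Request:
{"fn": "carry_out", "kwargs": {
  "commands": [0,0,0.1,0,0,0,1,0,0,0.1,0,0,0,1,0,0,0,0,0,0,1]
}}

```text
time_s: 9.37
tcp_pos: [0.5401, -0.4273, 0.0812]
tool_rot: [-180.0, 30.0, 174.5]
force: [-3.5, 2.1, 4.6]
gripper_width: -0.0002
grasp_force: 2.8
```

```bash
python3 -c "
from h import *
s=rpt()"
```

```text
t9.37 panel mm [ 89.7 -29.2   7.3] rot [-180.    30.   174.5] F [-3.5  2.1  4.6] Fn 5.8 w -0.2 g 2.8
```

Now down about 6.5 mm. I'll add 0.5 mm and hold for more than 1 s.

Request:
{"fn": "carry_out", "kwargs": {
  "commands": [0,0,0.05,0,0,0,1,0,0,0,0,0,0,1,0,0,0,0,0,0,1,0,0,0,0,0,0,1,0,0,0,0,0,0,1]
}}

```text
time_s: 9.78
tcp_pos: [0.5404, -0.4273, 0.0807]
tool_rot: [-180.0, 30.0, 174.5]
force: [-4.1, 1.0, 4.8]
gripper_width: -0.0
grasp_force: 3.0
```

Request:
{"fn": "carry_out", "kwargs": {
  "commands": [0,0,0,0,0,0,1,0,0,0,0,0,0,1,0,0,0,0,0,0,1,0,0,0,0,0,0,1,0,0,0,0,0,0,1]
}}

```text
time_s: 10.2
tcp_pos: [0.5404, -0.4273, 0.0807]
tool_rot: [-180.0, 30.0, 174.5]
force: [-3.3, 1.4, 6.3]
gripper_width: -0.0004
grasp_force: 3.0
```

Request:
{"fn": "carry_out", "kwargs": {
  "commands": [0,0,0,0,0,0,1,0,0,0,0,0,0,1,0,0,0,0,0,0,1,0,0,0,0,0,0,1,0,0,0,0,0,0,1]
}}

```text
time_s: 10.62
tcp_pos: [0.5404, -0.4274, 0.0808]
tool_rot: [-180.0, 30.0, 174.5]
force: [-3.7, 1.3, 5.6]
gripper_width: 0.0
grasp_force: 3.0
```

Request:
{"fn": "carry_out", "kwargs": {
  "commands": [0,0,-1.5,0,0,0,1,0,0,-2.9,0,0,0,1,2.5,0,0,0,0,0,1,2.5,1,0,0,0,0,1,0.1,2.5,0,0,0,0,1]
}}

```text
time_s: 11.03
tcp_pos: [0.4745, -0.3862, 0.0893]
tool_rot: [179.8, 29.8, 174.2]
force: [0.8, 1.4, -0.9]
gripper_width: -0.0001
grasp_force: 0.0
```

Request:
{"fn": "carry_out", "kwargs": {
  "commands": [0,2.4,0,0,0,0,1,0,0,1.2,0,0,0,1,0,0,0.8,0,0,0,1,0,0,0.2,0,0,0,1,0,0,0,0,0,0,1]
}}

```text
time_s: 11.45
tcp_pos: [0.4908, -0.3632, 0.0721]
tool_rot: [179.9, 29.9, 174.4]
force: [0.2, 0.4, -0.4]
gripper_width: -0.0001
grasp_force: 0.0
```

```bash
python3 -c "
from h import *
s=rpt();ori()"
```

```text
t11.45 panel mm [37.3 29.9 27.1] rot [179.9  29.9 174.4] F [ 0.2  0.4 -0.4] Fn -0.4 w -0.1 g 0.0
turn needed (tool) [ 0.001 -0.002 -0.001]
```

Request:
{"fn": "carry_out", "kwargs": {
  "commands": [-0.1,0,0.2,0,0,0,1,0,0,0.2,0,0,0,1,0,0,0,0,0,0,1]
}}

```text
time_s: 11.7
tcp_pos: [0.4939, -0.3639, 0.0707]
tool_rot: [180.0, 30.0, 174.4]
force: [0.9, 0.6, -0.0]
gripper_width: -0.0006
grasp_force: 0.0
```

Request:
{"fn": "carry_out", "kwargs": {
  "commands": [0,0,0.2,0,0,0,1,0,0,0.2,0,0,0,1,0,0,0,0,0,0,1]
}}

```text
time_s: 11.95
tcp_pos: [0.496, -0.3639, 0.0677]
tool_rot: [-180.0, 30.0, 174.5]
force: [-1.0, -1.3, 1.2]
gripper_width: -0.0001
grasp_force: 1.0
```

```bash
python3 -c "
from h import *
s=rpt()"
```

```text
t11.95 panel mm [39.7 29.7 20.7] rot [-180.    30.   174.5] F [-1.  -1.3  1.2] Fn 1.4 w -0.1 g 1.0
```

Contact at about h = 21 mm. Pressing on.

Request:
{"fn": "carry_out", "kwargs": {
  "commands": [0,0,0.2,0,0,0,1,0,0,0.2,0,0,0,1,0,0,0,0,0,0,1]
}}

```text
time_s: 12.2
tcp_pos: [0.498, -0.3642, 0.0644]
tool_rot: [-180.0, 30.0, 174.5]
force: [-3.4, -0.1, 3.1]
gripper_width: 0.0002
grasp_force: 2.3
```

```bash
python3 -c "
from h import *
s=rpt()"
```

```text
t12.20 panel mm [39.8 29.6 16.8] rot [-180.    30.   174.5] F [-3.4 -0.1  3.1] Fn 4.4 w 0.2 g 2.3
```

Request:
{"fn": "carry_out", "kwargs": {
  "commands": [0,0,0.15,0,0,0,1,0,0,0.1,0,0,0,1,0,0,0,0,0,0,1,0,0,0,0,0,0,1]
}}

```text
time_s: 12.53
tcp_pos: [0.4992, -0.3642, 0.0624]
tool_rot: [-180.0, 30.0, 174.5]
force: [-4.1, -0.7, 3.9]
gripper_width: 0.0004
grasp_force: 3.1
```

```bash
python3 -c "
from h import *
s=rpt()"
```

```text
t12.53 panel mm [39.8 29.7 14.4] rot [-180.    30.   174.5] F [-4.1 -0.7  3.9] Fn 5.3 w 0.4 g 3.1
```

Request:
{"fn": "carry_out", "kwargs": {
  "commands": [0,0,0.05,0,0,0,1,0,0,0,0,0,0,1,0,0,0,0,0,0,1,0,0,-1.5,0,0,0,1,0,0,-3.5,0,0,0,1]
}}

```text
time_s: 12.95
tcp_pos: [0.4731, -0.3594, 0.0991]
tool_rot: [179.6, 29.6, 174.3]
force: [0.5, -0.5, -0.3]
gripper_width: 0.0001
grasp_force: 0.0
```

Request:
{"fn": "carry_out", "kwargs": {
  "commands": [0,0,-3.8,0,0,0,1,0,0,-3.8,0,0,0,1,0,0,-3.8,0,0,0,1,0,0,-3.8,0,0,0,0,0,0,-3.7,0,0,0,0]
}}

```text
time_s: 13.37
tcp_pos: [0.3795, -0.3516, 0.2695]
tool_rot: [179.9, 30.0, 174.5]
force: [0.8, -1.6, 0.4]
gripper_width: 0.0232
grasp_force: 0.0
```

Request:
{"fn": "carry_out", "kwargs": {
  "commands": [-3,-0.8,0,0,0,0,0,-3,-0.8,0,0,0,0,0,-3,-0.8,0,0,0,0,0,-3,-0.8,0,0,0,0,0,0,0,0,0,0,0,0]
}}

```text
time_s: 13.78
tcp_pos: [0.4843, -0.3949, 0.3278]
tool_rot: [179.9, 30.0, 174.5]
force: [-0.9, 0.1, -1.6]
gripper_width: 0.0425
grasp_force: 0.0
```

Request:
{"fn": "carry_out", "kwargs": {
  "commands": [0,0,0,0,0,0,0,0,0,0,0,0,0,0]
}}

```text
time_s: 13.95
tcp_pos: [0.4809, -0.3938, 0.3271]
tool_rot: [179.9, 29.9, 174.5]
force: [-0.1, -0.7, -0.5]
gripper_width: 0.0432
grasp_force: 0.0
```

```bash
python3 -c "
from h import *
s=rpt();ori()"
```

```text
t13.95 panel mm [158.8  -1.5 251.4] rot [179.9  29.9 174.5] F [-0.1 -0.7 -0.5] Fn -0.4 w 43.2 g 0.0
turn needed (tool) [ 0.001 -0.001 -0.001]
```

Request:
{"fn": "carry_out", "kwargs": {
  "commands": [0,-0.05,2,0,0,0,0,0,0,2,0,0,0,0,0,0,1.9,0,0,0,0,0,0,0,0,0,0,1,0,0,0,0,0,0,1]
}}

```text
time_s: 14.37
tcp_pos: [0.5092, -0.397, 0.2759]
tool_rot: [179.9, 29.9, 174.5]
force: [12.7, -4.8, -20.1]
gripper_width: 0.0213
grasp_force: 31.2
```

Request:
{"fn": "carry_out", "kwargs": {
  "commands": [0,0,0,0,0,0,1,0,0,0,0,0,0,1,0,0,0,0,0,0,1]
}}

```text
time_s: 14.62
tcp_pos: [0.5093, -0.3971, 0.2758]
tool_rot: [179.9, 29.9, 174.4]
force: [5.0, -3.0, -9.6]
gripper_width: 0.0212
grasp_force: 33.3
```

```bash
python3 -c "
from h import *
s=rpt();ori()"
```

```text
t14.62 panel mm [157.9  -2.  192.7] rot [179.9  29.9 174.4] F [ 5.  -3.  -9.6] Fn -11.0 w 21.2 g 33.3
turn needed (tool) [ 0.002 -0.002 -0.001]
```

Request:
{"fn": "carry_out", "kwargs": {
  "commands": [2.07,0,0.1,0,0,0,1,2.04,0,0.35,0,0,0,1,1.98,0,0.6,0,0,0,1,1.9,0,0.83,0,0,0,1]
}}

```text
time_s: 14.95
tcp_pos: [0.451, -0.3918, 0.2237]
tool_rot: [-179.9, 30.4, 174.6]
force: [8.1, 0.1, -0.9]
gripper_width: 0.0212
grasp_force: 32.4
```

Request:
{"fn": "carry_out", "kwargs": {
  "commands": [1.78,0,1.05,0,0,0,1,1.64,0,1.26,0,0,0,1,1.48,0,1.45,0,0,0,1,1.29,0,1.62,0,0,0,1]
}}

```text
time_s: 15.28
tcp_pos: [0.4233, -0.3893, 0.1463]
tool_rot: [-179.9, 30.2, 174.6]
force: [-2.0, 4.6, 3.7]
gripper_width: 0.0211
grasp_force: 32.1
```

Request:
{"fn": "carry_out", "kwargs": {
  "commands": [1.09,0,1.76,0,0,0,1,0.87,0,1.88,0,0,0,1,0.63,0,1.97,0,0,0,1,0.39,0,2.03,0,0,0,1,0,0,0,0,0,0,1]
}}

```text
time_s: 15.7
tcp_pos: [0.4362, -0.3904, 0.0611]
tool_rot: [180.0, 30.0, 174.4]
force: [0.1, 0.3, -1.7]
gripper_width: 0.0209
grasp_force: 30.9
```

```bash
python3 -c "
from h import *
s=rpt();ori();p=panel(s['tcp_pos'])+[0,0,.019];print('theta',np.arctan2(p[2]-.036,.156-p[0]),np.hypot(p[2]-.036,.156-p[0]))"
```

```text
t15.70 panel mm [-13.   -2.4  43.4] rot [180.   30.  174.4] F [ 0.1  0.3 -1.7] Fn -1.5 w 20.9 g 30.9
turn needed (tool) [-0.     0.    -0.001]
theta 0.15503126659566724 0.17104488593868833
```

Request:
{"fn": "carry_out", "kwargs": {
  "commands": [0.1,0,1,0,0,0,1,0.05,0,0.8,0,0,0,1,0,0,0.5,0,0,0,1,0,0,0.2,0,0,0,1,0,0,0,0,0,0,1]
}}

```text
time_s: 16.12
tcp_pos: [0.4457, -0.3914, 0.0427]
tool_rot: [180.0, 29.8, 174.6]
force: [-20.6, 11.2, 14.4]
gripper_width: 0.0214
grasp_force: 34.5
```

```bash
python3 -c "
from h import *
s=rpt();p=panel(s['tcp_pos'])+[0,0,.019];print('theta',np.arctan2(p[2]-.036,.156-p[0]))
T=cloud(cap('top'));P=panel(T); k=(abs(P[...,1])<.07)&(P[...,0]>.03)&(P[...,0]<.14)&(P[...,2]>.025)&(P[...,2]<.09)
f=np.polyfit(P[...,0][k],P[...,2][k],1); print('guard n',k.sum(),np.polyval(f,[0,.156]),'angle',-f[0])"
```

```text
t16.12 panel mm [-14.   -2.5  22.7] rot [180.   29.8 174.6] F [-20.6  11.2  14.4] Fn 23.3 w 21.4 g 34.5
theta 0.03355788251412517
guard n 1687 [0.03751125 0.03774651] angle -0.001508078482507091
```

The guard is against its shut stop: 23 N of reaction, and depth shows about 0 rad. Now I'll let go and back off.

Request:
{"fn": "carry_out", "kwargs": {
  "commands": [0,0,0,0,0,0,-0.4,0,0,0,0,0,0,-0.4,0,0,0,0,0,0,-0.4,0,0,0,0,0,0,-0.4,0,0,-1,0,0,0,-0.4]
}}

```text
time_s: 16.58
tcp_pos: [0.4421, -0.3905, 0.0474]
tool_rot: [179.9, 29.9, 174.4]
force: [-0.2, 0.3, 0.2]
gripper_width: 0.0598
grasp_force: 0.0
```

Request:
{"fn": "carry_out", "kwargs": {
  "commands": [0,0,-3,0,0,0,-0.4,0,0,-3.5,0,0,0,-0.4,0,0,-3.5,0,0,0,-0.4,0,0,-2,0,0,0,-0.4,0,0,0,0,0,0,-0.4]
}}

```text
time_s: 17.0
tcp_pos: [0.3825, -0.3873, 0.1602]
tool_rot: [-179.6, 30.4, 174.6]
force: [0.2, 0.4, 0.3]
gripper_width: 0.06
grasp_force: 0.0
```

```bash
python3 -c "
from h import *
s=rpt()
T=cloud(cap('top'));P=panel(T); k=(abs(P[...,1])<.07)&(P[...,0]>.03)&(P[...,0]<.14)&(P[...,2]>.025)&(P[...,2]<.09)
f=np.polyfit(P[...,0][k],P[...,2][k],1); print('guard n',k.sum(),np.polyval(f,[0,.156]),'angle',-f[0])
cap('side','s3.png');cv2.imwrite('pics/s3c.png',cv2.resize(cv2.imread('pics/s3.png')[150:310,180:380],(600,480)))"
```

```text
t17.00 panel mm [-10.   -4.4 156.1] rot [-179.6   30.4  174.6] F [0.2 0.4 0.3] Fn 0.2 w 60.0 g 0.0
guard n 1700 [0.03777105 0.03776906] angle 1.2776682686122893e-05
```

View pics/s3c.png

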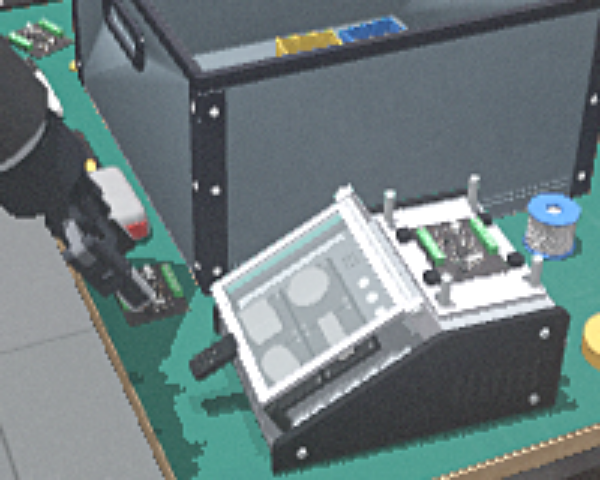

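The guard lies shut over the keys (crop 315,310), with the tab free at (212,355). The gripper stands clear at (100,260) and the spare board hasn't moved. Handing in.

```bash
python3 -c "
from h import *
print(manip.close_job())"
```

```text
the job is handed in; nothing more can be done
None
```

I handed the job in at about 17 s: guard swung up to about 1.58 rad, round pressed, bar held for over a second, square pressed, guard shut again (0 rad by depth) and the arm clear; no verdict came back.

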